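# Load the rectangular steel blank into its die

### The arm

A 6-joint arm with a two-finger parallel gripper is mounted at the origin on the work surface. World frame = base frame: x ahead of the robot, y to its left, z up, the work surface at z = 0. Lengths are in m, angles in rad, forces in N, time in s.
With the tool pointing down it reaches from about 0.375 to 0.925 m from the base axis. Payload 5.7 kg.
Tool frame: the origin (TCP) lies midway between the tips of the shut fingers; the grasp point (between the pads) lies 19 mm behind it; z points along the fingers, y is the line along which they close (so a half turn about z gives the same grasp; the last joint's range is limited). The gripper opens to 85 mm and grips with 20 to 120 N. Pads are 22 mm wide; open, the fingers measure 114 mm over their backs; the gripper's body (76 mm by 85 mm) begins 54 mm behind the grasp point. The pads swing forward as they close: fully open they stand 13 mm farther back than shut.
Start: joints at [1.127, 0.359, 1.51, -0, 1.272, -0.115], TCP at [0.194, 0.568, 0.231] pointing down, gripper open.
Joint ranges: [-2.97, 2.97], [-1.01, 2.36], [0.21, 2.38], [-0.96, 4.11], [0.2, 2.71], [-2.98, 2.98]. Speed limits (rad/s): [2.39, 2.39, 3.14, 3.14, 3.14, 3.14].

### API

Orientations are given as a 3x3 rotation matrix whose columns are the frame's x, y, z axes.
In Python, from workcell import sense, snapshot, camera_params, job_done gives the robot as it stands. The module is installed in compiled form; this text tells all that it offers.
- The arm moves only by the shell command python3 -m pendant 'ROWS' [FORCE]. ROWS is JSON, a list of rows, each an object of numbers: "ax", "ay", "az": the turn, a rotation vector about the tool's x, y, z in rad; "tx", "ty", "tz": the shift along the tool's x, y, z in mm; "fingers": the closure, from 0 (fully open) to 1 (shut). In form: [{"ax": .., "ay": .., "az": .., "tx": .., "ty": .., "tz": .., "fingers": ..}, ...]. A call has 1 to 12 rows; each row is the pose to reach, as a shift and turn from the pose commanded when the call began, along the tool's axes at that moment; what a row does not reach only later rows make up. A row lasts 1/10 s, in which the tool goes at most 50 mm and 8.59 degrees, less where a joint would pass 70% of its speed; a pose out of reach is approached as far as the arm can. A call with a gripper value outside its range is refused whole. The fingers move at their own pace and stop on an object; FORCE is the grip in N (left out, the last holds). Time passes only in rows, so rows that repeat a pose let the fingers close. It gives the time, the measured TCP pose, the force, the opening and the grip force at its end, in the units of the state.
- sense(): the state, without advancing time (a new reading comes with each control period).
- snapshot(name): name is "scene" or "top" or "wrist"; returns the picture (384x512x3 uint8, red, green, blue); there is no depth.
- camera_params(name): a dict with "fx", "fy", "cx", "cy" (pixels), "pose" (4x4, takes a point from camera to world coordinates); the wrist camera has in their place "tool_from_camera" (4x4, takes a point from camera to tool coordinates, whose origin is the TCP and whose axes are the flange's). Camera axes: x right, y down, z forward; pixel columns grow to the right and rows downward; lengths in m; the calibration is good to about 2 mm. A picture is of the moment at which its call begins: read the wrist's pose just before it. camera_params takes no time and is no camera call.
- job_done(): hands the job in; it is judged then, once.
The state is a dict: "t": time; "q": joint angles; "qvel": joint speeds; "tau": joint torques, N m; "tcp_pos": TCP position; "ee_rot": TCP orientation; "ft_force": force on the tool from outside, world axes, zero at the start; "torque": the same for the moment, N m; "opening": opening from 0.0 (shut) to 1.0 (fully open); "finger_force": force on a finger pad.
Only numpy, scipy, OpenCV 4.12 (cv2) and the standard library are available. Lean on these libraries where they do the work, as an engineer would, in place of code of your own. Each camera call takes 0.05 s, during which the arm holds its last target. There are 200 camera calls.

### The job

Take the rectangular blank, which stands on edge in the rack, lay it flat on the rubber pad and let go of it, then take it again by its edges and place it in the die's rectangular cavity. Press it down until it is fully home, flush with the die's face, and let go. Leave the square and the round blank standing in the rack and do not push the tin or the wrench about.

Things in the scene. Friction and masses are not known exactly. Their poses are not given: they have to be found in the camera images.
- blank_center (a point): Centre of the rectangular blank, a plain bright steel plate 66 x 46 x 14 mm (about 0.3 kg). Its x axis runs along the 66 mm length, y through the 14 mm thickness, z along the 46 mm width. It starts standing on a 66 mm edge in one of the rack's three slots (which one varies), z up; both faces are alike.
- rack: Fixed black rack, 96 mm (x) x 200 mm (y) x 26 mm high; origin at the centre of its underside. Three slots run along its x axis at y = -62, 0 and +62 mm, each 70 mm long, 15.5 mm wide, 16 mm deep: a blank's lower edge is 10 mm above the table, the rectangular blank's top 56 mm; blanks lean up to 0.1 rad. Rack and die may swap sides.
- pad_top (a point): Centre of the top face of the fixed laying-down pad: black rubber on a steel plate, 120 mm (x) x 130 mm (y), top 10 mm above the table, z up. It lies between rack and die.
- cavity (a point): Centre of the mouth of the die's rectangular cavity, level with the die's flat top face, 42 mm above the table; z up. The cavity is 67.6 mm along y and 47.6 mm along x, with a 1.5 mm chamfer. Fully down, its floor is 14 mm deep: a blank that is home is flush with the face, its centre 7 mm below it.
- cavity_floor (a point): Centre of the top of the cavity's floor, a stiff grey knock-out plate. It starts 5 to 7 mm above its bottom stop, so a blank first laid in stands 5 to 7 mm proud. There is no spring: it sinks under some 8 N and stays where it is pushed; at its stop the resistance rises hard.
- die: The fixed die; origin at the centre of its underside, axes as the cavity's. Dark steel block 120 mm (x) x 145 mm (y) with its top at 42 mm, on a grey base plate 150 x 195 mm, 12 mm thick, with bolt heads 8 mm high on its corners.
- square_center (a point): Centre of the square steel blank, 60 x 60 x 14 mm, standing in another slot: not to be moved.
- disc_center (a point): Centre of the round steel blank, 60 mm in diameter, 14 mm thick, standing in another slot with its axis (y) level: not to be moved.
- tin_center (a point): Centre of a white grease tin, 64 mm in diameter, 75 mm high, standing on the table beyond the work: not to be moved.
- wrench_grip (a point): Grip of a 160 mm wrench lying on the table beyond the work: not to be moved.
Not all that is in view belongs to the job. What is shaped like the part that bears blank_center but blue or turquoise is not meant.

How it is judged:
By the outcome, as a careful person would: the job done as asked, in the order asked, and still so for the second after the job is handed in, with the robot touching nothing.
It also fails if it takes over 69 s, if anything falls off the work surface, if the arm or the gripper's body presses on something with over 40 N, if the wrist force passes 120 N, or if a joint passes its speed limit or range.

## Working session

There is one attempt and no reset: what is moved stays moved. The work goes in short steps, Python scripts to look and compute and a shell command to move; the robot and the scene stay as the last step left them, time stands still between calls to the robot, and variables do not carry over. Pictures are saved under pics/ and viewed, at most 10 in all, crops included, and the job is handed in when it is done.

```bash
mkdir -p pics; ls; cat > h.py <<'E'
import numpy as np, cv2
from workcell import sense, snapshot, camera_params, job_done
np.set_printoptions(precision=4,suppress=True)
def save(n,f):
    im=snapshot(n); cv2.imwrite(f,im[:,:,::-1]); return im
def cam(n,s=None):
    p=camera_params(n)
    if n=="wrist":
        T=np.eye(4);T[:3,:3]=s["ee_rot"];T[:3,3]=s["tcp_pos"];P=T@np.array(p["tool_from_camera"])
    else: P=np.array(p["pose"])
    return p,P
def px2w(n,u,v,z,s=None):
    p,P=cam(n,s); d=P[:3,:3]@np.array([(u-p["cx"])/p["fx"],(v-p["cy"])/p["fy"],1]); o=P[:3,3]
    return o+d*(z-o[2])/d[2]
def w2px(n,X,s=None):
    p,P=cam(n,s); c=P[:3,:3].T@(np.array(X)-P[:3,3]); return np.array([p["cx"]+p["fx"]*c[0]/c[2],p["cy"]+p["fy"]*c[1]/c[2]])
E
python3 - <<'E'
from h import *
s=sense(); print(s["t"],s["tcp_pos"],s["ee_rot"],s["opening"],s["ft_force"])
a=save("scene","pics/scene.png"); b=save("top","pics/top.png")
c=save("wrist","pics/w0.png")
for n in("scene","top"): print(camera_params(n))
print(camera_params("wrist"))
cv2.imwrite("pics/top_l.png",cv2.resize(b,(800,600),interpolation=cv2.INTER_CUBIC)[:,:,::-1])
E
```

```text
pics
0.0 [0.1935 0.5673 0.2304] [[-0.9464  0.3229 -0.0008]
 [ 0.3229  0.9464 -0.0017]
 [ 0.0002 -0.0018 -1.    ]] 0.999077482726624 [ 0.333 -0.359 -0.105]
{'fx': 353.861210014752, 'fy': 353.861210014752, 'cx': 252.10448377565578, 'cy': 189.8632274081996, 'pose': array([[-0.0357,  0.7028, -0.7105,  1.2654],
       [ 0.9994,  0.0256, -0.0249,  0.042 ],
       [ 0.0007, -0.711 , -0.7032,  0.7668],
       [ 0.    ,  0.    ,  0.    ,  1.    ]])}
{'fx': 456.96440608726226, 'fy': 456.96440608726226, 'cx': 256.687627036978, 'cy': 194.48646995875995, 'pose': array([[ 0.0081, -0.9815,  0.1912,  0.3601],
       [-0.9998, -0.0117, -0.0176,  0.0434],
       [ 0.0196, -0.191 , -0.9814,  1.2255],
       [ 0.    ,  0.    ,  0.    ,  1.    ]])}
{'fx': 275.6737100287987, 'fy': 275.6737100287987, 'cx': 253.76950469929096, 'cy': 191.01745372881888, 'tool_from_camera': array([[ 0.0009, -0.9562, -0.2927,  0.0744],
       [ 1.    ,  0.0009,  0.0003,  0.    ],
       [-0.0001, -0.2927,  0.9562, -0.1428],
       [ 0.    ,  0.    ,  0.    ,  1.    ]])}
```

View pics/top_l.png

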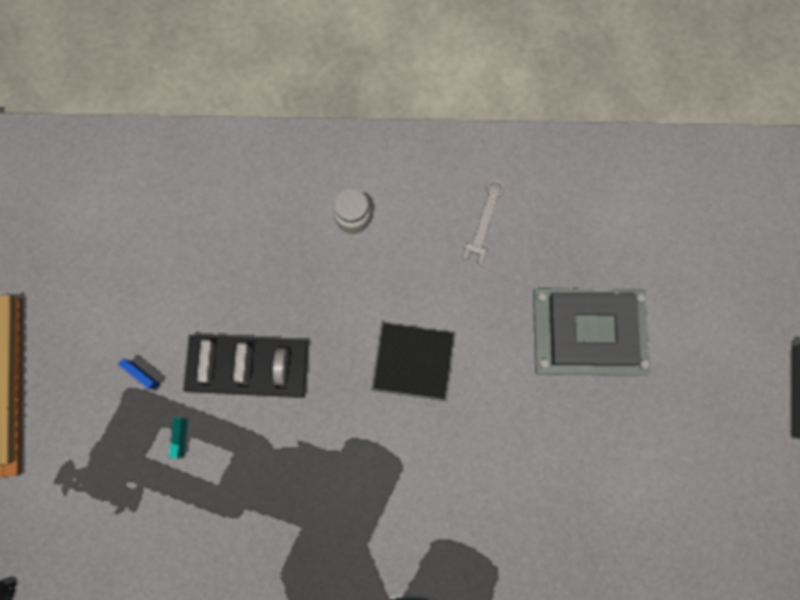

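View pics/scene.png

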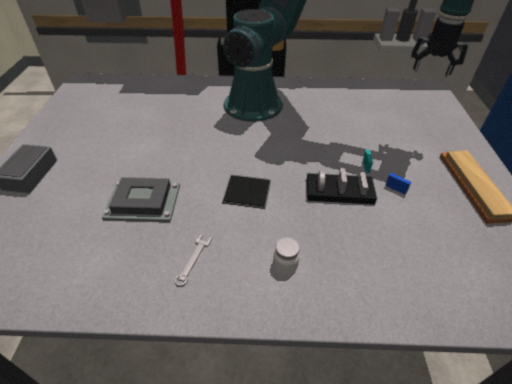

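The top view (800x600) shows the rack with three steel blanks at (205,361), (242,363) and (281,366), the pad at (414,360) and the die cavity at (595,329). The blue piece at (138,373) and the turquoise one at (178,438) are decoys. In the scene view the blanks are at (364,182), (343,180) and (321,181).

Candidates: 205 is long and low, so probably the rectangle. 242 is taller, so probably the square. 281 is the disc. I'll check this in a close crop.

```bash
python3 - <<'E'
from h import *
a=cv2.imread("pics/scene.png");b=cv2.imread("pics/top.png")
A=cv2.resize(a[160:215,290:420],(800,338),interpolation=cv2.INTER_CUBIC)
B=cv2.resize(b[208:260,112:204],(460,260),interpolation=cv2.INTER_CUBIC)
C=cv2.resize(b[180:245,338:420],(328,260),interpolation=cv2.INTER_CUBIC)
o=np.zeros((598,800,3),np.uint8);o[:338]=A;o[338:,:460]=B;o[338:,472:]=C
o=np.clip(o.astype(float)*1.5,0,255).astype(np.uint8)
cv2.imwrite("pics/crop1.png",o)
def rect(mask,roi):
    x0,y0,x1,y1=roi;m=np.zeros_like(mask);m[y0:y1,x0:x1]=mask[y0:y1,x0:x1]
    m=cv2.morphologyEx(m,cv2.MORPH_CLOSE,np.ones((9,9)))
    c=max(cv2.findContours(m,0,2)[0],key=cv2.contourArea);return c[:,0].astype(float)
g=b.max(2)
def fit(c,z):
    w=np.array([px2w("top",u,v,z)[:2] for u,v in c]);r=cv2.minAreaRect((w*1000).astype(np.float32));return r
dark=(g<45).astype(np.uint8)*255
print("pad",fit(rect(dark,(225,195,300,265)),.010))
print("rack",fit(rect((g<70).astype(np.uint8)*255,(110,205,205,262)),.026))
print("dieTop",fit(rect((g<85).astype(np.uint8)*255,(350,183,418,240)),.042))
gb=((g>85)).astype(np.uint8)*255
c=rect(gb,(362,194,401,226));print("cav?",cv2.boundingRect(c.astype(np.int32)),fit(c,.036))
for u in (205,242,281): print(px2w("top",u*.64,362*.64,.056))
E
```

```text
pad ((499.7459411621094, 0.16780853271484375), (118.34858703613281, 109.21834564208984), 82.45445251464844)
rack ((487.1984558105469, 280.2493591308594), (201.19737243652344, 95.8758316040039), 87.78141021728516)
dieTop ((552.2345581054688, -302.06549072265625), (120.14178466796875, 147.5093536376953), 0.5880115032196045)
cav? (362, 194, 39, 32) ((555.5949096679688, -307.76611328125), (83.22337341308594, 104.96501159667969), 0.6077926754951477)
[0.4874 0.342  0.056 ]
[0.488  0.2818 0.056 ]
[0.4887 0.2182 0.056 ]
```

View pics/crop1.png

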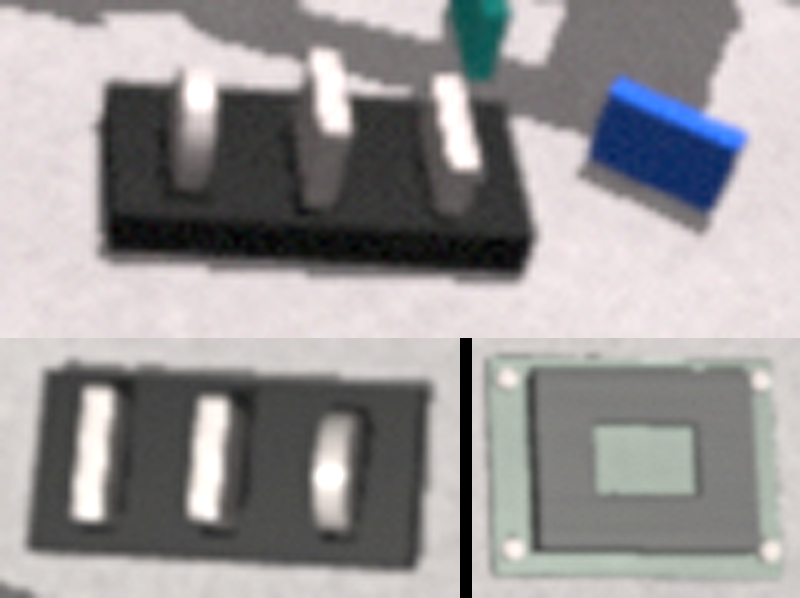

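The crop confirms it. The right-hand blank, (455,140) in the scene crop and (95,455) in the top crop, is long and low, so it is the rectangle, at about (0.487, 0.342). The middle one is the square and the other is the disc.

Next I move above it with the fingers closing along its length.

```bash
python3 -m pendant '[{"tx":-350,"ty":-118,"tz":50,"az":1.281,"fingers":0},{"tx":-350,"ty":-118,"tz":50,"az":1.281,"fingers":0},{"tx":-350,"ty":-118,"tz":50,"az":1.281,"fingers":0},{"tx":-350,"ty":-118,"tz":50,"az":1.281,"fingers":0},{"tx":-350,"ty":-118,"tz":50,"az":1.281,"fingers":0},{"tx":-350,"ty":-118,"tz":50,"az":1.281,"fingers":0},{"tx":-350,"ty":-118,"tz":50,"az":1.281,"fingers":0},{"tx":-350,"ty":-118,"tz":50,"az":1.281,"fingers":0},{"tx":-350,"ty":-118,"tz":50,"az":1.281,"fingers":0},{"tx":-350,"ty":-118,"tz":50,"az":1.281,"fingers":0},{"tx":-350,"ty":-118,"tz":50,"az":1.281,"fingers":0},{"tx":-350,"ty":-118,"tz":50,"az":1.281,"fingers":0}]' 60
python3 - <<'E'
from h import *
s=sense(); print(s["t"],s["q"],s["tcp_pos"],s["ee_rot"],s["ft_force"])
b=save("wrist","pics/w1.png")
g=b.min(2); m=((g>110)&(b.max(2)-g<40)).astype(np.uint8)*255
E
python3 - <<'E'
import cv2;b=cv2.imread("pics/w1.png");cv2.imwrite("pics/w1b.png",cv2.resize(b,(768,576),interpolation=cv2.INTER_CUBIC))
E
```

```text
0.15 [ 1.1269  0.3593  1.5112  0.      1.2725 -0.1151] [0.1935 0.5674 0.2306] [[-0.9464  0.3229 -0.0006]
 [ 0.3229  0.9464 -0.0013]
 [ 0.0002 -0.0014 -1.    ]] [-0.4709 -0.4142  0.4711]schema error: expected keys ax, ay, az, tx, ty, tz, fingers
```

View pics/w1b.png

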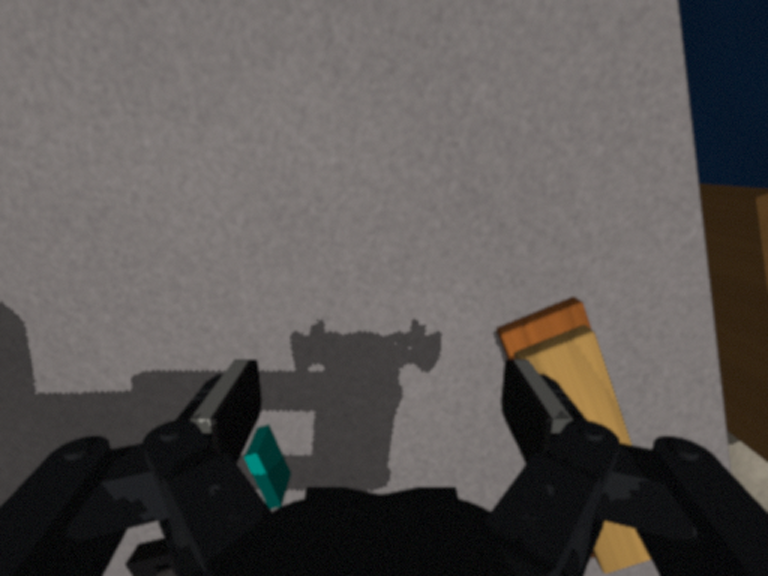

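The move was refused because every row needs all the keys. The picture is still of the start pose: open table, with the fingertips at about (240,365) and (520,365).

```bash
python3 -m pendant '[{"ax":0,"ay":0,"az":1.281,"tx":-350,"ty":-118,"tz":50,"fingers":0},{"ax":0,"ay":0,"az":1.281,"tx":-350,"ty":-118,"tz":50,"fingers":0},{"ax":0,"ay":0,"az":1.281,"tx":-350,"ty":-118,"tz":50,"fingers":0},{"ax":0,"ay":0,"az":1.281,"tx":-350,"ty":-118,"tz":50,"fingers":0},{"ax":0,"ay":0,"az":1.281,"tx":-350,"ty":-118,"tz":50,"fingers":0},{"ax":0,"ay":0,"az":1.281,"tx":-350,"ty":-118,"tz":50,"fingers":0},{"ax":0,"ay":0,"az":1.281,"tx":-350,"ty":-118,"tz":50,"fingers":0},{"ax":0,"ay":0,"az":1.281,"tx":-350,"ty":-118,"tz":50,"fingers":0},{"ax":0,"ay":0,"az":1.281,"tx":-350,"ty":-118,"tz":50,"fingers":0},{"ax":0,"ay":0,"az":1.281,"tx":-350,"ty":-118,"tz":50,"fingers":0},{"ax":0,"ay":0,"az":1.281,"tx":-350,"ty":-118,"tz":50,"fingers":0},{"ax":0,"ay":0,"az":1.281,"tx":-350,"ty":-118,"tz":50,"fingers":0}]' 60
python3 - <<'E'
from h import *
s=sense(); print(s["t"],s["q"],s["tcp_pos"],s["ee_rot"],s["ft_force"])
b=save("wrist","pics/w2.png")
cv2.imwrite("pics/w2b.png",cv2.resize(b,(768,576),interpolation=cv2.INTER_CUBIC)[:,:,::-1])
E
```

```text
t: 1.4
tcp_pos: [0.4863, 0.3436, 0.1813]
ee_rot: [[0.036, 0.999, -0.0], [0.999, -0.036, -0.0], [-0.0, -0.0, -1.0]]
ft_force: [-0.6, 0.2, 0.5]
opening: 1.0
finger_force: 0.0
1.4 [0.4991 0.4004 1.579  0.     1.1624 0.5354] [0.4863 0.3436 0.1813] [[ 0.0363  0.9993 -0.0002]
 [ 0.9993 -0.0363 -0.0001]
 [-0.0001 -0.0002 -1.    ]] [-0.6024  0.1812  0.5092]
```

View pics/w2b.png

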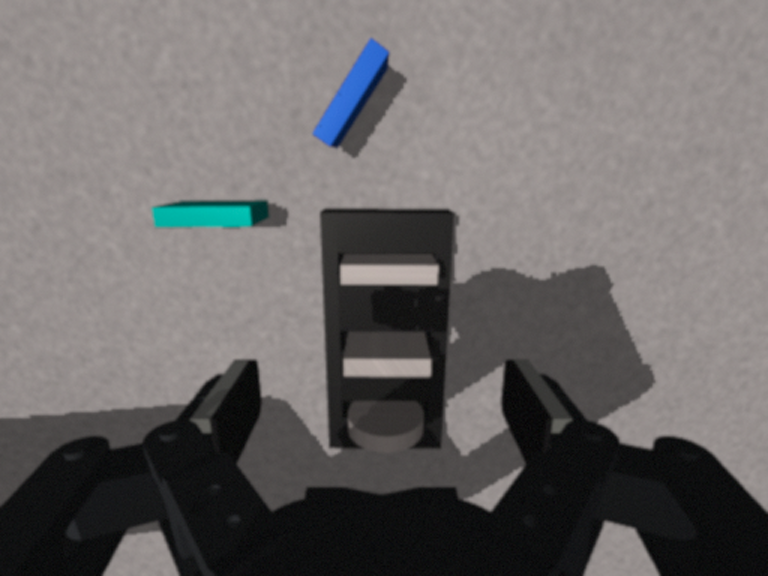

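The rectangle's top edge face is at (340..439, 262..284), the square is at (388,366) and the disc at (386,425). The rack's outline is clear. I'll compute positions from these.

```bash
python3 - <<'E'
from h import *
s=sense()
f=lambda u,v,z:px2w("wrist",u/1.5,v/1.5,z,s)
for p in [(341,263),(437,263),(439,284),(341,284)]: print(f(*p,.056))
for p in [(345,363),(430,362),(431,376),(344,376)]: print("sq",f(*p,.070))
for p in [(321,212),(453,212),(445,447),(330,447)]: print("rack",f(*p,.026))
for p in [(237,362),(260,362),(505,362),(528,362)]:print("tip",p,w2px("wrist",s["tcp_pos"])*1.5)
# tip height guess: pixel of pad inner tip at lateral +-42.5mm
p=camera_params("wrist")
for z in range(-30,5,5):
  T=np.linalg.inv(p["tool_from_camera"]); c=T@np.array([0,.0425,z/1e3,1]); print(z,1.5*(p["cx"]+p["fx"]*c[0]/c[2]),1.5*(p["cy"]+p["fy"]*c[1]/c[2]))
E
```

```text
[0.4605 0.3535 0.056 ]
[0.5245 0.3512 0.056 ]
[0.5259 0.3365 0.056 ]
[0.4596 0.3389 0.056 ]
sq [0.4603 0.2868 0.07  ]
sq [0.5182 0.2855 0.07  ]
sq [0.5189 0.2748 0.07  ]
sq [0.459  0.2769 0.07  ]
rack [0.4454 0.3842 0.026 ]
rack [0.5397 0.3808 0.026 ]
rack [0.536  0.1814 0.026 ]
rack [0.4376 0.1849 0.026 ]Traceback (most recent call last):
  File "<stdin>", line 7, in <module>
  File "h.py", line 16, in w2px
    p,P=cam(n,s); c=P[:3,:3].T@(np.array(X)-P[:3,3]); return np.array([p["cx"]+p["fx"]*c[0]/c[2],p["cy"]+p["fy"]*c[1]/c[2]])
        ~~~^^^^^
  File "h.py", line 9, in cam
    T=np.eye(4);T[:3,:3]=s["ee_rot"];T[:3,3]=s["tcp_pos"];P=T@np.array(p["tool_from_camera"])
                         ~^^^^^^^^^^
TypeError: 'NoneType' object is not subscriptable
```

```bash
python3 -m pendant '[{"ax":0,"ay":0,"az":0,"tx":1.6,"ty":6.2,"tz":30,"fingers":0},{"ax":0,"ay":0,"az":0,"tx":1.6,"ty":6.2,"tz":60,"fingers":0},{"ax":0,"ay":0,"az":0,"tx":1.6,"ty":6.2,"tz":90,"fingers":0},{"ax":0,"ay":0,"az":0,"tx":1.6,"ty":6.2,"tz":120,"fingers":0},{"ax":0,"ay":0,"az":0,"tx":1.6,"ty":6.2,"tz":140,"fingers":0},{"ax":0,"ay":0,"az":0,"tx":1.6,"ty":6.2,"tz":152,"fingers":0},{"ax":0,"ay":0,"az":0,"tx":1.6,"ty":6.2,"tz":159,"fingers":0},{"ax":0,"ay":0,"az":0,"tx":1.6,"ty":6.2,"tz":159,"fingers":0},{"ax":0,"ay":0,"az":0,"tx":1.6,"ty":6.2,"tz":159,"fingers":0}]' 60
python3 -m pendant '[{"ax":0,"ay":0,"az":0,"tx":0,"ty":0,"tz":0,"fingers":0.12},{"ax":0,"ay":0,"az":0,"tx":0,"ty":0,"tz":0,"fingers":0.2},{"ax":0,"ay":0,"az":0,"tx":0,"ty":0,"tz":0,"fingers":0.3},{"ax":0,"ay":0,"az":0,"tx":0,"ty":0,"tz":0,"fingers":0.5},{"ax":0,"ay":0,"az":0,"tx":0,"ty":0,"tz":0,"fingers":1},{"ax":0,"ay":0,"az":0,"tx":0,"ty":0,"tz":0,"fingers":1}]' 60
```

```text
t: 2.35
tcp_pos: [0.4937, 0.345, 0.0231]
ee_rot: [[0.039, 0.999, 0.001], [0.999, -0.039, 0.001], [0.001, 0.001, -1.0]]
ft_force: [0.1, 0.6, -0.1]
opening: 0.999
finger_force: 0.0
t: 2.95
tcp_pos: [0.4923, 0.3446, 0.0234]
ee_rot: [[0.039, 0.999, -0.001], [0.999, -0.039, 0.0], [0.0, -0.001, -1.0]]
ft_force: [-5.2, 0.2, 8.5]
opening: 0.762
finger_force: 67.2
```

```bash
python3 -m pendant '[{"ax":0,"ay":0,"az":0,"tx":0,"ty":0,"tz":-10,"fingers":1},{"ax":0,"ay":0,"az":0,"tx":0,"ty":0,"tz":-25,"fingers":1},{"ax":0,"ay":0,"az":0,"tx":0,"ty":0,"tz":-50,"fingers":1},{"ax":0,"ay":0,"az":0,"tx":0,"ty":0,"tz":-80,"fingers":1},{"ax":0,"ay":0,"az":0,"tx":0,"ty":0,"tz":-110,"fingers":1},{"ax":0,"ay":0,"az":0,"tx":0,"ty":0,"tz":-130,"fingers":1},{"ax":0,"ay":0,"az":0,"tx":0,"ty":0,"tz":-130,"fingers":1}]' 60
python3 - <<'E'
from h import *
c=np.array([px2w("top",u*.64,v*.64,.010) for u,v in[(383,323),(453,332),(445,399),(374,390)]]);print(c,c.mean(0))
s=sense();print(s["tcp_pos"],s["ee_rot"],s["q"])
save("wrist","pics/w3.png")
E
```

```text
t: 3.65
tcp_pos: [0.4957, 0.3457, 0.1566]
ee_rot: [[0.039, 0.999, 0.007], [0.999, -0.039, 0.004], [0.004, 0.007, -1.0]]
ft_force: [0.3, 0.2, -2.5]
opening: 0.762
finger_force: 67.6
[[ 0.563   0.0524  0.01  ]
 [ 0.5486 -0.0684  0.01  ]
 [ 0.4338 -0.0542  0.01  ]
 [ 0.4478  0.0662  0.01  ]] [ 0.4983 -0.001   0.01  ]
[0.4957 0.3457 0.1566] [[ 0.039   0.9992  0.0069]
 [ 0.9992 -0.039   0.0035]
 [ 0.0038  0.0068 -1.    ]] [ 0.4949  0.4348  1.5913 -0.0002  1.1077  0.534 ]
```

View pics/w3.png

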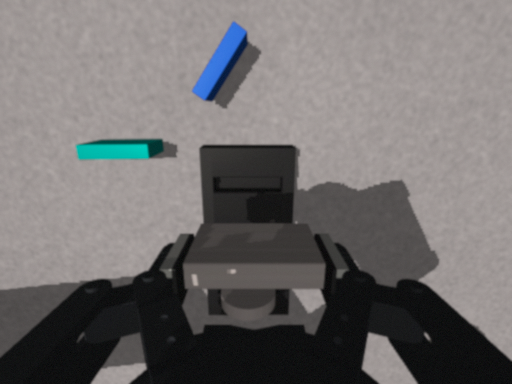

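The blank is held squarely between the fingers at (255,265), and its slot at (247,184) is empty. I carry it over to the pad.

```bash
python3 -m pendant '[{"ax":0,"ay":0,"az":-0.145,"tx":-30,"ty":2,"tz":-10,"fingers":1},{"ax":0,"ay":0,"az":-0.29,"tx":-60,"ty":3,"tz":-20,"fingers":1},{"ax":0,"ay":0,"az":-0.435,"tx":-90,"ty":5,"tz":-20,"fingers":1},{"ax":0,"ay":0,"az":-0.58,"tx":-120,"ty":6,"tz":-20,"fingers":1},{"ax":0,"ay":0,"az":-0.725,"tx":-150,"ty":8,"tz":-20,"fingers":1},{"ax":0,"ay":0,"az":-0.87,"tx":-180,"ty":9,"tz":-20,"fingers":1},{"ax":0,"ay":0,"az":-1.01,"tx":-210,"ty":11,"tz":-20,"fingers":1},{"ax":0,"ay":0,"az":-1.15,"tx":-240,"ty":13,"tz":-20,"fingers":1},{"ax":0,"ay":0,"az":-1.29,"tx":-275,"ty":15,"tz":-20,"fingers":1},{"ax":0,"ay":0,"az":-1.43,"tx":-310,"ty":16,"tz":-20,"fingers":1},{"ax":0,"ay":0,"az":-1.56,"tx":-335,"ty":17,"tz":-20,"fingers":1},{"ax":0,"ay":0,"az":-1.62,"tx":-346,"ty":18,"tz":-20,"fingers":1}]' 60
python3 -m pendant '[{"ax":0,"ay":0.1,"az":0,"tx":0,"ty":0,"tz":0,"fingers":1},{"ax":0,"ay":0.22,"az":0,"tx":0,"ty":0,"tz":0,"fingers":1},{"ax":0,"ay":0.34,"az":0,"tx":0,"ty":0,"tz":0,"fingers":1},{"ax":0,"ay":0.46,"az":0,"tx":0,"ty":0,"tz":0,"fingers":1},{"ax":0,"ay":0.58,"az":0,"tx":0,"ty":0,"tz":0,"fingers":1},{"ax":0,"ay":0.7,"az":0,"tx":0,"ty":0,"tz":0,"fingers":1},{"ax":0,"ay":0.8,"az":0,"tx":0,"ty":0,"tz":0,"fingers":1},{"ax":0,"ay":0.87,"az":0,"tx":0,"ty":0,"tz":0,"fingers":1},{"ax":0,"ay":0.87,"az":0,"tx":0,"ty":0,"tz":0,"fingers":1},{"ax":0,"ay":0.87,"az":0,"tx":0,"ty":0,"tz":0,"fingers":1},{"ax":0,"ay":0.87,"az":0,"tx":0,"ty":0,"tz":0,"fingers":1}]' 60
python3 - <<'E'
from h import *
s=sense();print(s["q"],s["ee_rot"])
E
```

```text
t: 4.9
tcp_pos: [0.4964, -0.0041, 0.171]
ee_rot: [[-1.0, -0.013, -0.003], [-0.013, 1.0, -0.001], [0.003, -0.001, -1.0]]
ft_force: [-0.3, 0.3, -3.0]
opening: 0.756
finger_force: 67.5
t: 6.0
tcp_pos: [0.4974, -0.002, 0.1725]
ee_rot: [[-0.646, -0.01, -0.763], [-0.006, 1.0, -0.008], [0.763, -0.0, -0.646]]
ft_force: [-0.5, 0.0, -1.8]
opening: 0.762
finger_force: 67.6
[-0.087   0.7873  1.2187 -0.0817  2.0004 -1.6677] [[-0.6461 -0.0102 -0.7632]
 [-0.0065  0.9999 -0.0079]
 [ 0.7632 -0.0002 -0.6461]]
```

```bash
python3 -m pendant '[{"ax":0,"ay":0.05,"az":0,"tx":-15,"ty":1,"tz":15,"fingers":1},{"ax":0,"ay":0.1,"az":0,"tx":-35,"ty":2,"tz":35,"fingers":1},{"ax":0,"ay":0.15,"az":0,"tx":-55,"ty":2,"tz":55,"fingers":1},{"ax":0,"ay":0.18,"az":0,"tx":-75,"ty":2,"tz":75,"fingers":1},{"ax":0,"ay":0.18,"az":0,"tx":-90,"ty":2,"tz":90,"fingers":1},{"ax":0,"ay":0.18,"az":0,"tx":-98,"ty":2,"tz":98,"fingers":1},{"ax":0,"ay":0.18,"az":0,"tx":-101,"ty":2,"tz":101,"fingers":1},{"ax":0,"ay":0.18,"az":0,"tx":-101,"ty":2,"tz":101,"fingers":1},{"ax":0,"ay":0.18,"az":0,"tx":-101,"ty":2,"tz":101,"fingers":1}]' 60
python3 - <<'E'
from h import *
s=sense();print(s["q"],s["ee_rot"]);
a=save("scene","pics/s2.png");cv2.imwrite("pics/s2c.png",cv2.resize(a[60:220,160:360],(800,640),interpolation=cv2.INTER_CUBIC)[20:620,:,::-1])
E
```

```text
t: 6.9
tcp_pos: [0.4863, -0.0002, 0.0314]
ee_rot: [[-0.5, -0.01, -0.866], [-0.005, 1.0, -0.009], [0.866, -0.0, -0.5]]
ft_force: [-0.2, 0.4, -2.2]
opening: 0.754
finger_force: 67.6
[-0.0813  1.0505  1.1739 -0.0859  1.9617 -1.6491] [[-0.4996 -0.0101 -0.8662]
 [-0.0047  0.9999 -0.009 ]
 [ 0.8662 -0.0004 -0.4997]]
```

View pics/s2c.png

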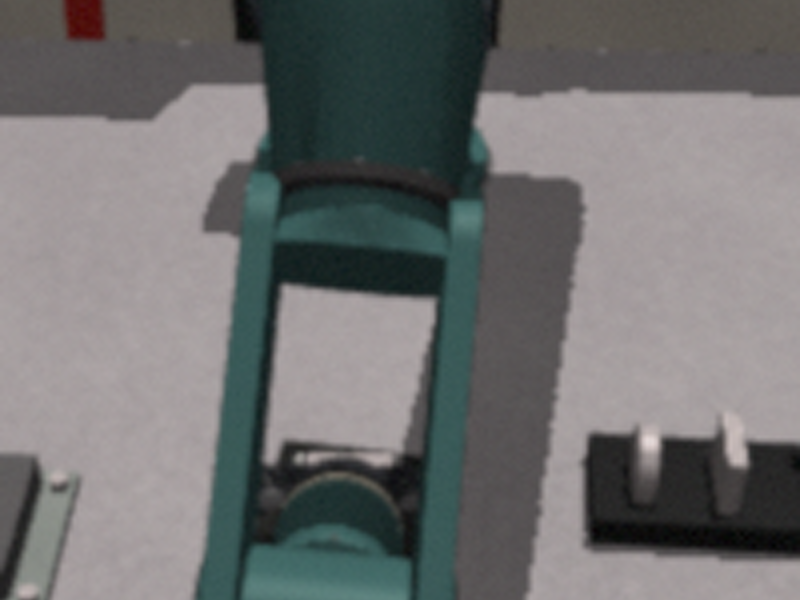

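The arm hides the blank. The tool is tilted over the pad at (340,500), and the square and disc are untouched at (730,465) and (648,465). I feel downward for contact.

```bash
python3 -m pendant '[{"ax":0,"ay":0,"az":0,"tx":-2.5,"ty":0,"tz":1.5,"fingers":1},{"ax":0,"ay":0,"az":0,"tx":-5,"ty":0,"tz":3,"fingers":1},{"ax":0,"ay":0,"az":0,"tx":-6,"ty":0,"tz":3.5,"fingers":1},{"ax":0,"ay":0,"az":0,"tx":-6,"ty":0,"tz":3.5,"fingers":1}]' 60
python3 -m pendant '[{"ax":0,"ay":0,"az":0,"tx":-0.8,"ty":0,"tz":0.5,"fingers":1},{"ax":0,"ay":0,"az":0,"tx":-1.7,"ty":0,"tz":1,"fingers":1},{"ax":0,"ay":0,"az":0,"tx":-1.7,"ty":0,"tz":1,"fingers":1}]' 60
```

```text
t: 7.35
tcp_pos: [0.4854, -0.0001, 0.023]
ee_rot: [[-0.497, -0.01, -0.868], [-0.005, 1.0, -0.009], [0.868, -0.0, -0.497]]
ft_force: [0.8, 0.6, -2.6]
opening: 0.758
finger_force: 67.8
t: 7.65
tcp_pos: [0.4855, -0.0001, 0.0226]
ee_rot: [[-0.496, -0.01, -0.868], [-0.005, 1.0, -0.009], [0.868, -0.0, -0.496]]
ft_force: [1.5, 0.8, 5.9]
opening: 0.759
finger_force: 68.5
```

Contact came as predicted. I open the fingers so it drops flat, then back off along the tool.

```bash
python3 -m pendant '[{"ax":0,"ay":0,"az":0,"tx":0,"ty":0,"tz":0,"fingers":0},{"ax":0,"ay":0,"az":0,"tx":0,"ty":0,"tz":0,"fingers":0},{"ax":0,"ay":0,"az":0,"tx":0,"ty":0,"tz":0,"fingers":0},{"ax":0,"ay":0,"az":0,"tx":0,"ty":0,"tz":0,"fingers":0},{"ax":0,"ay":0,"az":0,"tx":0,"ty":0,"tz":0,"fingers":0},{"ax":0,"ay":0,"az":0,"tx":0,"ty":0,"tz":0,"fingers":0}]' 60
python3 - <<'E'
from h import *
save("wrist","pics/w4.png")
E
```

```text
t: 8.25
tcp_pos: [0.4854, -0.0001, 0.021]
ee_rot: [[-0.497, -0.01, -0.867], [-0.005, 1.0, -0.009], [0.868, -0.0, -0.497]]
ft_force: [0.2, -0.9, 0.2]
opening: 0.999
finger_force: 0.0
```

View pics/w4.png

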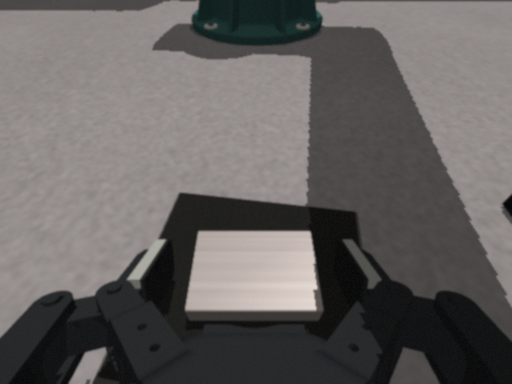

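The blank lies flat on the pad, with its top at (190..320, 232..310), and is released. I rise and straighten the tool.

```bash
python3 -m pendant '[{"ax":0,"ay":0,"az":0,"tx":15,"ty":0,"tz":-9,"fingers":0},{"ax":0,"ay":0,"az":0,"tx":40,"ty":0,"tz":-23,"fingers":0},{"ax":0,"ay":0,"az":0,"tx":75,"ty":0,"tz":-43,"fingers":0},{"ax":0,"ay":-0.12,"az":0,"tx":104,"ty":0,"tz":-60,"fingers":0},{"ax":0,"ay":-0.27,"az":0,"tx":120,"ty":0,"tz":-80,"fingers":0},{"ax":0,"ay":-0.42,"az":0,"tx":120,"ty":0,"tz":-85,"fingers":0},{"ax":0,"ay":-0.57,"az":0,"tx":120,"ty":0,"tz":-85,"fingers":0},{"ax":0,"ay":-0.72,"az":0,"tx":120,"ty":0,"tz":-85,"fingers":0},{"ax":0,"ay":-0.87,"az":0,"tx":120,"ty":0,"tz":-85,"fingers":0},{"ax":0,"ay":-1.0,"az":0,"tx":120,"ty":0,"tz":-85,"fingers":0},{"ax":0,"ay":-1.05,"az":0,"tx":120,"ty":0,"tz":-85,"fingers":0},{"ax":0,"ay":-1.05,"az":0,"tx":120,"ty":0,"tz":-85,"fingers":0}]' 60
python3 -m pendant '[{"ax":0,"ay":0,"az":0,"tx":0,"ty":0,"tz":0,"fingers":0},{"ax":0,"ay":0,"az":0,"tx":0,"ty":0,"tz":0,"fingers":0}]' 60
python3 - <<'E'
from h import *
s=sense();print(s["tcp_pos"],s["ee_rot"],s["q"])
b=save("wrist","pics/w5.png")
m=(b.min(2)>100).astype(np.uint8)*255
n,l,st,ce=cv2.connectedComponentsWithStats(m)
for i in range(1,n):
    if 800<st[i,4]<20000: 
        c=cv2.findContours((l==i).astype(np.uint8),0,2)[0][0][:,0]
        w=np.array([px2w("wrist",u,v,.024,s)[:2] for u,v in c])*1000
        print(st[i],ce[i],cv2.minAreaRect(w.astype(np.float32)))
E
```

```text
t: 9.5
tcp_pos: [0.4969, 0.0003, 0.169]
ee_rot: [[-1.0, -0.01, 0.0], [-0.01, 1.0, -0.0], [-0.0, -0.0, -1.0]]
ft_force: [-0.5, -0.0, 0.1]
opening: 0.996
finger_force: 0.0
t: 9.7
tcp_pos: [0.5006, -0.0001, 0.1678]
ee_rot: [[-1.0, -0.01, -0.0], [-0.01, 1.0, -0.0], [0.0, -0.0, -1.0]]
ft_force: [0.2, 0.1, -0.3]
opening: 1.002
finger_force: 0.0
[ 0.5006 -0.0001  0.1678] [[-0.9999 -0.0103 -0.0001]
 [-0.0103  0.9999 -0.0003]
 [ 0.0001 -0.0003 -1.    ]] [-0.138   0.2892  1.7981 -0.0003  1.0543 -1.7189]
[477 142  33  58 899] [496.3048 171.1858] ((487.88226318359375, 255.459228515625), (63.935447692871094, 30.249210357666016), 8.349130630493164)
[ 224  161   61   40 2070] [254.7198 179.6855] ((502.59625244140625, 0.7800884246826172), (43.355892181396484, 64.60037994384766), 0.6419448256492615)
[  69  347   50   37 1212] [ 94.7467 368.8663] ((762.4398803710938, -218.42579650878906), (62.92979049682617, 68.2472152709961), 0.6408200263977051)
[ 389  347   51   37 1218] [412.8136 368.8998] ((757.4894409179688, 224.10244750976562), (62.93128204345703, 69.36847686767578), 0.6408233642578125)
```

```bash
python3 -m pendant '[{"ax":0,"ay":0,"az":0,"tx":-2.3,"ty":0.9,"tz":30,"fingers":0},{"ax":0,"ay":0,"az":0,"tx":-2.3,"ty":0.9,"tz":65,"fingers":0},{"ax":0,"ay":0,"az":0,"tx":-2.3,"ty":0.9,"tz":100,"fingers":0},{"ax":0,"ay":0,"az":0,"tx":-2.3,"ty":0.9,"tz":130,"fingers":0},{"ax":0,"ay":0,"az":0,"tx":-2.3,"ty":0.9,"tz":148,"fingers":0},{"ax":0,"ay":0,"az":0,"tx":-2.3,"ty":0.9,"tz":156,"fingers":0},{"ax":0,"ay":0,"az":0,"tx":-2.3,"ty":0.9,"tz":159,"fingers":0},{"ax":0,"ay":0,"az":0,"tx":-2.3,"ty":0.9,"tz":159,"fingers":0},{"ax":0,"ay":0,"az":0,"tx":-2.3,"ty":0.9,"tz":159,"fingers":0}]' 60
python3 -m pendant '[{"ax":0,"ay":0,"az":0,"tx":0,"ty":0,"tz":0,"fingers":0.12},{"ax":0,"ay":0,"az":0,"tx":0,"ty":0,"tz":0,"fingers":0.2},{"ax":0,"ay":0,"az":0,"tx":0,"ty":0,"tz":0,"fingers":0.3},{"ax":0,"ay":0,"az":0,"tx":0,"ty":0,"tz":0,"fingers":0.5},{"ax":0,"ay":0,"az":0,"tx":0,"ty":0,"tz":0,"fingers":1},{"ax":0,"ay":0,"az":0,"tx":0,"ty":0,"tz":0,"fingers":1}]' 60
python3 - <<'E'
from h import *
save("wrist","pics/w6.png")
E
```

```text
t: 10.65
tcp_pos: [0.5027, 0.0009, 0.0092]
ee_rot: [[-1.0, -0.01, 0.001], [-0.01, 1.0, -0.0], [-0.001, -0.0, -1.0]]
ft_force: [0.2, 0.8, 0.2]
opening: 1.0
finger_force: 0.0
t: 11.25
tcp_pos: [0.5024, 0.0009, 0.0097]
ee_rot: [[-1.0, -0.01, 0.002], [-0.01, 1.0, -0.0], [-0.002, -0.0, -1.0]]
ft_force: [-2.2, 0.6, 10.2]
opening: 0.747
finger_force: 64.2
```

View pics/w6.png

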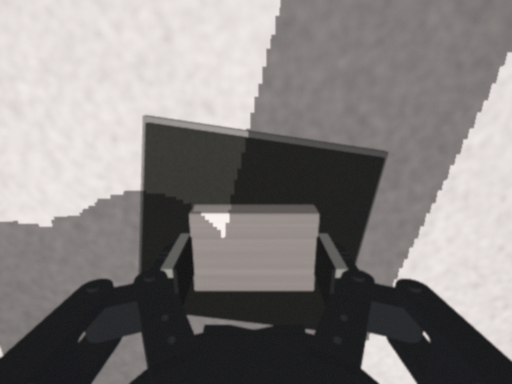

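It is gripped by its ends, with its top at (190..318, 207..290). I lift it and move beyond the die to measure the cavity with an unobstructed view.

```bash
python3 -m pendant '[{"ax":0,"ay":0,"az":0,"tx":0,"ty":0,"tz":-10,"fingers":1},{"ax":0,"ay":0,"az":0,"tx":0,"ty":0,"tz":-30,"fingers":1},{"ax":0,"ay":0,"az":0,"tx":0,"ty":0,"tz":-65,"fingers":1},{"ax":0,"ay":0,"az":0,"tx":-10,"ty":-20,"tz":-100,"fingers":1},{"ax":0,"ay":0,"az":0,"tx":-25,"ty":-55,"tz":-125,"fingers":1},{"ax":0,"ay":0,"az":0,"tx":-45,"ty":-95,"tz":-130,"fingers":1},{"ax":0,"ay":0,"az":0,"tx":-65,"ty":-140,"tz":-130,"fingers":1},{"ax":0,"ay":0,"az":0,"tx":-85,"ty":-185,"tz":-130,"fingers":1},{"ax":0,"ay":0,"az":0,"tx":-105,"ty":-230,"tz":-130,"fingers":1},{"ax":0,"ay":0,"az":0,"tx":-125,"ty":-270,"tz":-130,"fingers":1},{"ax":0,"ay":0,"az":0,"tx":-145,"ty":-304,"tz":-130,"fingers":1},{"ax":0,"ay":0,"az":0,"tx":-145,"ty":-304,"tz":-130,"fingers":1}]' 60
python3 -m pendant '[{"ax":0,"ay":0,"az":0,"tx":0,"ty":0,"tz":0,"fingers":1},{"ax":0,"ay":0,"az":0,"tx":0,"ty":0,"tz":0,"fingers":1}]' 60
python3 - <<'E'
from h import *
s=sense();print(s["tcp_pos"],s["ee_rot"])
b=save("wrist","pics/w7.png")
for z in(.042,.034): print("expect",[w2px("wrist",(.552+a*.0238,-.302+c*.0338,z),s).round() for a in(-1,1) for c in(-1,1)])
big=cv2.resize(b,(768,576),interpolation=cv2.INTER_CUBIC)
cv2.imwrite("pics/w7b.png",big[:,:,::-1])
E
```

```text
t: 12.5
tcp_pos: [0.6521, -0.3071, 0.1387]
ee_rot: [[-1.0, -0.007, 0.003], [-0.007, 1.0, -0.004], [-0.003, -0.004, -1.0]]
ft_force: [-0.5, -0.5, -2.5]
opening: 0.75
finger_force: 68.7
t: 12.7
tcp_pos: [0.6486, -0.3001, 0.138]
ee_rot: [[-1.0, -0.011, -0.002], [-0.011, 1.0, 0.002], [0.002, 0.002, -1.0]]
ft_force: [-0.7, -0.3, -2.5]
opening: 0.746
finger_force: 68.7
[ 0.6486 -0.3001  0.138 ] [[-0.9999 -0.0105 -0.0021]
 [-0.0105  0.9999  0.0015]
 [ 0.0021  0.0015 -1.    ]]
expect [array([210.,  45.]), array([296.,  46.]), array([212., 108.]), array([293., 109.])]
expect [array([211.,  47.]), array([295.,  48.]), array([213., 108.]), array([292., 109.])]
```

View pics/w7b.png

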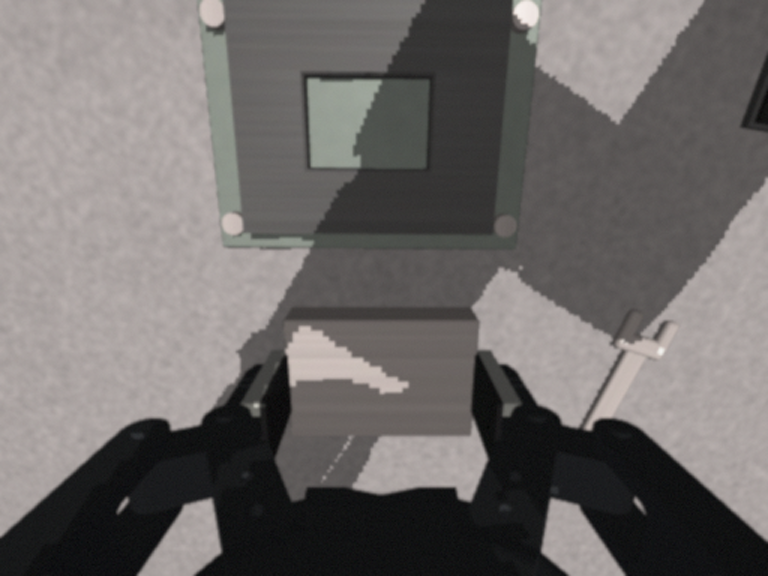

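The cavity mouth is the dark frame (302..434, 72..171). The held blank's top face is (285..476, 322..435), and the wrench at (630,370) is clear. I'll refine both by sub-pixel edges.

```bash
cat > m.py <<'E'
from h import *
def prof(g,a,b,n=17,h=7):
    a,b=np.array(a,float)/1.5,np.array(b,float)/1.5;d=(b-a)/np.linalg.norm(b-a);nn=np.array([-d[1],d[0]])
    t=np.linspace(.12,.88,n);o=np.arange(-h,h+.01,.25)
    P=a+(b-a)*t[:,None];Q=P[:,None]+o[None,:,None]*nn
    return o,P,nn,cv2.remap(g,Q[...,0].astype(np.float32),Q[...,1].astype(np.float32),cv2.INTER_LINEAR)
E
python3 - <<'E'
from m import *
g=cv2.imread("pics/w7.png",0).astype(np.float32)
for a,b in [((302,72),(434,73)),((434,73),(432,171)),((432,171),(305,171)),((305,171),(302,72))]:
    o,P,n,I=prof(g,a,b);print(n.round(2));
    for k in (2,14): print(I[k,::2].astype(int))
E
```

```text
[-0.01  1.  ]
[106 106 106 106 106 106 106 107 106 104 100  94  87  79  70  60  52  45
  40  39  42  53  66  80  96 113 129 141 150]
[52 52 52 51 52 52 52 51 52 53 51 49 47 45 43 41 38 34 33 32 40 48 57 66
 72 78 78 79 80]
[-1.   -0.02]
[56 56 56 55 55 55 55 55 56 55 55 54 54 51 49 46 43 42 41 45 48 58 68 73
 78 79 80 81 81]
[52 52 52 52 54 54 54 53 54 53 53 53 53 52 52 50 47 45 43 42 42 45 54 62
 69 74 77 78 78]
[-0. -1.]
[52 52 52 52 52 52 52 52 52 52 53 52 52 50 48 47 47 56 64 70 75 77 80 80
 80 79 79 80 80]
[100 100 100 100 101 101 102 101 101 101 101 100 100  97  94  89  84  85
  87 103 119 132 145 148 151 151 152 152 151]
[ 1.   -0.03]
[103 103 103 103 104 104 104 103 103 102 102  99  95  91  86  79  72  66
  60  73  90 109 128 138 146 149 150 151 152]
[107 107 107 107 107 107 107 107 106 104 101  96  88  81  73  66  57  58
  67  85 111 129 141 148 151 153 153 153 153]
```

```bash
python3 - <<'E'
from m import *
import re
g=cv2.imread("pics/w7.png",0).astype(np.float32)
s=dict(tcp_pos=np.array([.6486,-.3001,.138]),ee_rot=np.array([[-.9999,-.0105,-.0021],[-.0105,.9999,.0015],[.0021,.0015,-1]]))
def quad(c,mode,z):
    L=[]
    for i in range(4):
        o,P,n,I=prof(g,c[i],c[(i+1)%4],h=5);pts=[]
        for k in range(len(P)):
            r=I[k]
            if mode=="out":
                f=np.median(r[:8]);m=r[:32].min();j=np.argmax(r<f-.3*(f-m))
            else: j=np.argmax(np.abs(np.gradient(cv2.GaussianBlur(r[None],(0,0),2)[0])))
            pts.append(P[k]+o[j]*n)
        L.append(cv2.fitLine(np.float32(pts),cv2.DIST_HUBER,0,.01,.01).ravel())
    C=[]
    for i in range(4):
        a,b=L[i-1],L[i];t=np.linalg.solve(np.c_[a[:2],-b[:2]],b[2:]-a[2:]);C.append(a[2:]+t[0]*a[:2])
    W=np.array([px2w("wrist",*p,z,s) for p in C])*1000
    d=W[1]-W[0]+W[2]-W[3];print((np.array(C)*1.5).round(1).tolist());print(mode,W.mean(0),"len",np.linalg.norm(W[1]-W[0]),np.linalg.norm(W[2]-W[3]),np.linalg.norm(W[3]-W[0]),np.linalg.norm(W[2]-W[1]),"yaw",np.degrees(np.arctan2(d[1],d[0])))
cav=[(302,72),(434,73),(432,171),(305,171)]
quad(cav,"out",.042); quad([(306,77),(431,78),(429,168),(308,168)],"grad",.034)
quad([(287,321),(478,321),(472,435),(285,435)],"grad",.1523)
E
```

```text
[[299.8999938964844, 70.69999694824219], [435.20001220703125, 72.0], [430.0, 172.60000610351562], [305.20001220703125, 171.3000030517578]]
out [ 555.1954 -308.052    42.    ] len 70.59206308019547 69.51291737134993 50.48551133498001 50.639286761525355 yaw 90.11377180113587
[[306.29998779296875, 80.5], [429.0, 77.5], [425.3999938964844, 168.5], [310.20001220703125, 166.60000610351562]]
grad [ 555.1929 -308.2156   34.    ] len 66.48601917413976 66.13467897636565 44.80690460849844 47.3264061306954 yaw 90.835006039811
[[285.1000061035156, 319.79998779296875], [478.5, 319.29998779296875], [467.79998779296875, 435.6000061035156], [291.3999938964844, 434.5]]
grad [ 647.6644 -300.1472  152.3   ] len 64.44499650234677 64.3752285373904 44.81296327340429 45.50438070158993 yaw 90.46487205903682
```

```bash
python3 -m pendant '[{"ax":0,"ay":0,"az":0,"tx":15,"ty":-4,"tz":5,"fingers":1},{"ax":0,"ay":0,"az":0,"tx":30,"ty":-8,"tz":10,"fingers":1},{"ax":0,"ay":0,"az":0,"tx":30,"ty":-8,"tz":10,"fingers":1},{"ax":0,"ay":0,"az":0,"tx":30,"ty":-8,"tz":10,"fingers":1}]' 60
cat >> m.py <<'E'
def quad(g,s,c,mode,z):
    L=[]
    for i in range(4):
        o,P,n,I=prof(g,c[i],c[(i+1)%4],h=5);pts=[]
        for k in range(len(P)):
            r=I[k]
            if mode=="out":
                f=np.median(r[:8]);m=r[:32].min();j=np.argmax(r<f-.3*(f-m))
            else: j=np.argmax(np.abs(np.gradient(cv2.GaussianBlur(r[None],(0,0),2)[0])))
            pts.append(P[k]+o[j]*n)
        L.append(cv2.fitLine(np.float32(pts),cv2.DIST_HUBER,0,.01,.01).ravel())
    C=[]
    for i in range(4):
        a,b=L[i-1],L[i];t=np.linalg.solve(np.c_[a[:2],-b[:2]],b[2:]-a[2:]);C.append(a[2:]+t[0]*a[:2])
    W=np.array([px2w("wrist",*p,z,s) for p in C])*1000
    d=W[1]-W[0]+W[2]-W[3];N=np.linalg.norm
    print(mode,W.mean(0),"len",N(W[1]-W[0]),N(W[2]-W[3]),N(W[3]-W[0]),N(W[2]-W[1]),"yaw",np.degrees(np.arctan2(d[1],d[0])))
E
python3 - <<'E'
from m import *
s=sense();print(s["t"],s["tcp_pos"],s["ee_rot"])
b=save("wrist","pics/w8.png");g=cv2.imread("pics/w8.png",0).astype(np.float32)
def ex(hx,hy,z): return [1.5*w2px("wrist",(.5552+a*hx,-.3081+c*hy,z),s) for a,c in((-1,-1),(-1,1),(1,1),(1,-1))]
print(np.round(ex(.0253,.0353,.042)).tolist())
quad(g,s,ex(.0253,.0353,.042),"out",.042);quad(g,s,ex(.0238,.0338,.034),"grad",.034)
E
```

```text
t: 13.15
tcp_pos: [0.6199, -0.3088, 0.1289]
ee_rot: [[-1.0, -0.011, 0.0], [-0.011, 1.0, 0.0], [-0.0, 0.0, -1.0]]
ft_force: [-0.7, 0.1, -2.6]
opening: 0.747
finger_force: 68.7
13.15 [ 0.6199 -0.3088  0.1289] [[-0.9999 -0.0106  0.0001]
 [-0.0106  0.9999  0.0003]
 [-0.0001  0.0003 -1.    ]]
[[316.0, 128.0], [452.0, 129.0], [446.0, 227.0], [319.0, 225.0]]
out [ 555.1389 -308.2034   42.    ] len 70.46824968646212 69.565927587342 50.487943923669306 50.23917136845608 yaw 90.37326923647194
grad [ 555.4893 -308.2953   34.    ] len 66.45787374662554 66.28971030859714 44.66662602130978 46.80484899714929 yaw 90.92375254163204
```

```bash
python3 -m pendant '[{"ax":0,"ay":0,"az":0,"tx":20,"ty":0.4,"tz":0,"fingers":1},{"ax":0,"ay":0,"az":0,"tx":45,"ty":1,"tz":0,"fingers":1},{"ax":0,"ay":0,"az":0,"tx":64.2,"ty":1.3,"tz":20,"fingers":1},{"ax":0,"ay":0,"az":0,"tx":64.2,"ty":1.3,"tz":50,"fingers":1},{"ax":0,"ay":0,"az":0,"tx":64.2,"ty":1.3,"tz":70,"fingers":1},{"ax":0,"ay":0,"az":0,"tx":64.2,"ty":1.3,"tz":74,"fingers":1},{"ax":0,"ay":0,"az":0,"tx":64.2,"ty":1.3,"tz":74,"fingers":1},{"ax":0,"ay":0,"az":0,"tx":64.2,"ty":1.3,"tz":74,"fingers":1},{"ax":0,"ay":0,"az":0,"tx":64.2,"ty":1.3,"tz":74,"fingers":1}]' 60
python3 - <<'E'
from h import *
s=sense();print(s["tcp_pos"],s["ee_rot"],s["torque"])
E
```

```text
t: 14.1
tcp_pos: [0.557, -0.3098, 0.0559]
ee_rot: [[-1.0, -0.01, 0.002], [-0.01, 1.0, -0.002], [-0.002, -0.002, -1.0]]
ft_force: [-0.2, -1.3, -3.5]
opening: 0.747
finger_force: 68.7
[ 0.557  -0.3098  0.0559] [[-0.9999 -0.0105  0.0022]
 [-0.0105  0.9999 -0.0017]
 [-0.0022 -0.0017 -1.    ]] [ 0.0544 -0.045  -0.013 ]
```

```bash
python3 -m pendant '[{"ax":0,"ay":0,"az":0,"tx":0,"ty":0,"tz":0,"fingers":1},{"ax":0,"ay":0,"az":0,"tx":0,"ty":0,"tz":0,"fingers":1},{"ax":0,"ay":0,"az":0,"tx":0,"ty":0,"tz":0,"fingers":1},{"ax":0,"ay":0,"az":0,"tx":0,"ty":0,"tz":0,"fingers":1}]' 60
python3 - <<'E'
from h import *
s=sense();print(s["tcp_pos"])
E
```

```text
t: 14.5
tcp_pos: [0.5558, -0.3092, 0.0546]
ee_rot: [[-1.0, -0.01, 0.0], [-0.01, 1.0, -0.0], [-0.0, -0.0, -1.0]]
ft_force: [0.0, -0.4, -3.0]
opening: 0.75
finger_force: 68.7
[ 0.5558 -0.3092  0.0546]
```

```bash
python3 -m pendant '[{"ax":0,"ay":0,"az":0,"tx":0,"ty":1,"tz":3,"fingers":1},{"ax":0,"ay":0,"az":0,"tx":0,"ty":1,"tz":7,"fingers":1},{"ax":0,"ay":0,"az":0,"tx":0,"ty":1,"tz":10.5,"fingers":1},{"ax":0,"ay":0,"az":0,"tx":0,"ty":1,"tz":10.5,"fingers":1},{"ax":0,"ay":0,"az":0,"tx":0,"ty":1,"tz":10.5,"fingers":1},{"ax":0,"ay":0,"az":0,"tx":0,"ty":1,"tz":10.5,"fingers":1}]' 60
python3 -m pendant '[{"ax":0,"ay":0,"az":0,"tx":0,"ty":0,"tz":1,"fingers":1},{"ax":0,"ay":0,"az":0,"tx":0,"ty":0,"tz":2,"fingers":1},{"ax":0,"ay":0,"az":0,"tx":0,"ty":0,"tz":3,"fingers":1},{"ax":0,"ay":0,"az":0,"tx":0,"ty":0,"tz":3,"fingers":1},{"ax":0,"ay":0,"az":0,"tx":0,"ty":0,"tz":3,"fingers":1}]' 60
```

```text
t: 15.1
tcp_pos: [0.5558, -0.3082, 0.044]
ee_rot: [[-1.0, -0.01, -0.0], [-0.01, 1.0, -0.0], [0.0, -0.0, -1.0]]
ft_force: [-0.6, 0.1, -2.9]
opening: 0.747
finger_force: 68.7
t: 15.6
tcp_pos: [0.5557, -0.3081, 0.0409]
ee_rot: [[-1.0, -0.01, -0.0], [-0.01, 1.0, -0.0], [0.0, -0.0, -1.0]]
ft_force: [0.0, -0.3, -3.1]
opening: 0.747
finger_force: 68.7
```

```bash
python3 -m pendant '[{"ax":0,"ay":0,"az":0,"tx":0,"ty":0,"tz":0.7,"fingers":1},{"ax":0,"ay":0,"az":0,"tx":0,"ty":0,"tz":1.4,"fingers":1},{"ax":0,"ay":0,"az":0,"tx":0,"ty":0,"tz":2,"fingers":1},{"ax":0,"ay":0,"az":0,"tx":0,"ty":0,"tz":2,"fingers":1},{"ax":0,"ay":0,"az":0,"tx":0,"ty":0,"tz":2,"fingers":1}]' 60
python3 -c "
from h import *
s=sense();print(s['ft_force'],s['torque'],s['tcp_pos'])"
```

```text
t: 16.1
tcp_pos: [0.5557, -0.3082, 0.0389]
ee_rot: [[-1.0, -0.01, -0.0], [-0.01, 1.0, -0.0], [0.0, -0.0, -1.0]]
ft_force: [-0.3, -0.8, -2.7]
opening: 0.75
finger_force: 68.7
[-0.3344 -0.7515 -2.6885] [-0.0107  0.0159 -0.0016] [ 0.5557 -0.3082  0.0389]
```

```bash
python3 -m pendant '[{"ax":0,"ay":0,"az":0,"tx":0,"ty":0,"tz":0.7,"fingers":1},{"ax":0,"ay":0,"az":0,"tx":0,"ty":0,"tz":1.4,"fingers":1},{"ax":0,"ay":0,"az":0,"tx":0,"ty":0,"tz":2,"fingers":1},{"ax":0,"ay":0,"az":0,"tx":0,"ty":0,"tz":2.5,"fingers":1},{"ax":0,"ay":0,"az":0,"tx":0,"ty":0,"tz":2.5,"fingers":1}]' 60
python3 -c "
from h import *
s=sense();print(s['ft_force'],s['torque'],s['tcp_pos'])"
```

```text
t: 16.6
tcp_pos: [0.5557, -0.3081, 0.0364]
ee_rot: [[-1.0, -0.01, -0.0], [-0.01, 1.0, -0.0], [0.0, -0.0, -1.0]]
ft_force: [-0.0, 0.1, -1.9]
opening: 0.749
finger_force: 68.7
[-0.0141  0.0561 -1.8527] [-0.0076  0.0396 -0.0279] [ 0.5557 -0.3081  0.0364]
```

It is in the mouth with no contact force. I go one more millimetre, then release and rise.

```bash
python3 -m pendant '[{"ax":0,"ay":0,"az":0,"tx":0,"ty":0,"tz":0.5,"fingers":1},{"ax":0,"ay":0,"az":0,"tx":0,"ty":0,"tz":1,"fingers":1},{"ax":0,"ay":0,"az":0,"tx":0,"ty":0,"tz":1,"fingers":1}]' 60
python3 -m pendant '[{"ax":0,"ay":0,"az":0,"tx":0,"ty":0,"tz":0,"fingers":0.15},{"ax":0,"ay":0,"az":0,"tx":0,"ty":0,"tz":0,"fingers":0},{"ax":0,"ay":0,"az":0,"tx":0,"ty":0,"tz":0,"fingers":0},{"ax":0,"ay":0,"az":0,"tx":0,"ty":0,"tz":0,"fingers":0},{"ax":0,"ay":0,"az":0,"tx":0,"ty":0,"tz":-20,"fingers":0},{"ax":0,"ay":0,"az":0,"tx":0,"ty":0,"tz":-50,"fingers":0},{"ax":0,"ay":0,"az":0,"tx":0,"ty":0,"tz":-70,"fingers":0},{"ax":0,"ay":0,"az":0,"tx":0,"ty":0,"tz":-70,"fingers":0},{"ax":0,"ay":0,"az":0,"tx":0,"ty":0,"tz":-70,"fingers":0},{"ax":0,"ay":0,"az":0,"tx":0,"ty":0,"tz":-70,"fingers":0}]' 60
python3 - <<'E'
from m import *
s=sense();b=save("wrist","pics/w9.png");g=cv2.imread("pics/w9.png",0).astype(np.float32)
for z in(.048,.046):
  c=[1.5*w2px("wrist",(.5553+a*.023,-.3082+d*.033,z),s) for a,d in((-1,-1),(-1,1),(1,1),(1,-1))]
  quad(g,s,c,"grad",z)
print(np.round(np.array(c)/1.5).tolist())
u=int(c[0][0]/1.5+c[1][0]/1.5)//2
print(g[120:260:4,u].astype(int), g[int((c[0][1]+c[2][1])/3),140:360:5].astype(int))
E
```

```text
t: 16.9
tcp_pos: [0.5557, -0.3082, 0.0362]
ee_rot: [[-1.0, -0.01, 0.0], [-0.01, 1.0, -0.0], [-0.0, -0.0, -1.0]]
ft_force: [-1.6, 1.1, 4.6]
opening: 0.748
finger_force: 72.9
t: 17.9
tcp_pos: [0.5549, -0.3076, 0.1042]
ee_rot: [[-1.0, -0.01, -0.002], [-0.01, 1.0, 0.001], [0.002, 0.001, -1.0]]
ft_force: [-0.4, 0.5, -0.6]
opening: 0.998
finger_force: 0.0
grad [ 555.1606 -308.3637   48.    ] len 65.46037462299739 65.62374507375831 45.754943232191074 45.728347186444594 yaw 90.59673411263836
grad [ 555.9014 -308.366    46.    ] len 66.13263687522632 66.13247990267206 46.19794962635604 46.2978467378092 yaw 90.59459638696774
[[209.0, 178.0], [297.0, 179.0], [294.0, 235.0], [211.0, 234.0]]
[145 117  48  54  56  56  53  51  54  53  53  51  53  52  56  95 105 107
 105 102 106 105 102 104 102 107 102 100 102  57  53  53  51  54  53] [178 163 145 144 141  99  98  99  98  99  98  62  54  55  75 106 104 104
 105 105 103 104 103 104 102 104 104 104 104 103 105  84  53  52  51  51
  51  52  50  53  51  68  77  78]
```

The blank sits in the cavity, level and centred. I shut the fingers and press on its centre.

```bash
python3 -m pendant '[{"ax":0,"ay":0,"az":0,"tx":0,"ty":0,"tz":0,"fingers":1},{"ax":0,"ay":0,"az":0,"tx":0,"ty":0,"tz":0,"fingers":1},{"ax":0,"ay":0,"az":0,"tx":0,"ty":0,"tz":0,"fingers":1},{"ax":0,"ay":0,"az":0,"tx":0,"ty":0,"tz":0,"fingers":1},{"ax":0,"ay":0,"az":0,"tx":0,"ty":0,"tz":0,"fingers":1},{"ax":0,"ay":0,"az":0,"tx":0,"ty":0,"tz":0,"fingers":1},{"ax":0,"ay":0,"az":0,"tx":0,"ty":0,"tz":0,"fingers":1},{"ax":0,"ay":0,"az":0,"tx":0,"ty":0,"tz":25,"fingers":1},{"ax":0,"ay":0,"az":0,"tx":0,"ty":0,"tz":45,"fingers":1},{"ax":0,"ay":0,"az":0,"tx":0,"ty":0,"tz":52,"fingers":1},{"ax":0,"ay":0,"az":0,"tx":0,"ty":0,"tz":52,"fingers":1},{"ax":0,"ay":0,"az":0,"tx":0,"ty":0,"tz":52,"fingers":1}]' 60
```

```text
t: 19.15
tcp_pos: [0.5562, -0.3085, 0.0541]
ee_rot: [[-1.0, -0.01, 0.001], [-0.01, 1.0, -0.001], [-0.001, -0.001, -1.0]]
ft_force: [0.8, -0.1, 1.2]
opening: 0.0
finger_force: 0.0
```

```bash
python3 -m pendant '[{"ax":0,"ay":0,"az":0,"tx":0,"ty":0,"tz":2,"fingers":1},{"ax":0,"ay":0,"az":0,"tx":0,"ty":0,"tz":4,"fingers":1},{"ax":0,"ay":0,"az":0,"tx":0,"ty":0,"tz":5,"fingers":1},{"ax":0,"ay":0,"az":0,"tx":0,"ty":0,"tz":6,"fingers":1},{"ax":0,"ay":0,"az":0,"tx":0,"ty":0,"tz":7,"fingers":1},{"ax":0,"ay":0,"az":0,"tx":0,"ty":0,"tz":7,"fingers":1},{"ax":0,"ay":0,"az":0,"tx":0,"ty":0,"tz":7,"fingers":1}]' 60
python3 -m pendant '[{"ax":0,"ay":0,"az":0,"tx":0,"ty":0,"tz":0.8,"fingers":1},{"ax":0,"ay":0,"az":0,"tx":0,"ty":0,"tz":1.6,"fingers":1},{"ax":0,"ay":0,"az":0,"tx":0,"ty":0,"tz":2.4,"fingers":1},{"ax":0,"ay":0,"az":0,"tx":0,"ty":0,"tz":3.2,"fingers":1},{"ax":0,"ay":0,"az":0,"tx":0,"ty":0,"tz":3.2,"fingers":1},{"ax":0,"ay":0,"az":0,"tx":0,"ty":0,"tz":3.2,"fingers":1}]' 60
```

```text
t: 19.85
tcp_pos: [0.5559, -0.3083, 0.0468]
ee_rot: [[-1.0, -0.01, 0.0], [-0.01, 1.0, -0.0], [-0.0, -0.0, -1.0]]
ft_force: [-0.7, 0.1, 4.4]
opening: -0.002
finger_force: 2.3
t: 20.45
tcp_pos: [0.5559, -0.3083, 0.0431]
ee_rot: [[-1.0, -0.01, 0.0], [-0.01, 1.0, -0.0], [-0.0, -0.0, -1.0]]
ft_force: [-0.3, 0.8, 2.5]
opening: -0.001
finger_force: 1.4
```

```bash
python3 -m pendant '[{"ax":0,"ay":0,"az":0,"tx":0,"ty":0,"tz":0.5,"fingers":1},{"ax":0,"ay":0,"az":0,"tx":0,"ty":0,"tz":1,"fingers":1},{"ax":0,"ay":0,"az":0,"tx":0,"ty":0,"tz":1.5,"fingers":1},{"ax":0,"ay":0,"az":0,"tx":0,"ty":0,"tz":1.5,"fingers":1}]' 60
python3 -m pendant '[{"ax":0,"ay":0,"az":0,"tx":0,"ty":0,"tz":0.5,"fingers":1},{"ax":0,"ay":0,"az":0,"tx":0,"ty":0,"tz":0.5,"fingers":1}]' 60
```

```text
t: 20.85
tcp_pos: [0.5559, -0.3083, 0.0421]
ee_rot: [[-1.0, -0.01, 0.0], [-0.01, 1.0, -0.0], [-0.0, -0.0, -1.0]]
ft_force: [-1.3, 1.5, 6.3]
opening: -0.001
finger_force: 3.2
t: 21.05
tcp_pos: [0.5559, -0.3083, 0.042]
ee_rot: [[-1.0, -0.01, 0.0], [-0.01, 1.0, -0.0], [-0.0, -0.0, -1.0]]
ft_force: [-3.1, 1.1, 10.1]
opening: 0.005
finger_force: 5.0
```

```bash
python3 -m pendant '[{"ax":0,"ay":0,"az":0,"tx":0,"ty":0,"tz":0.5,"fingers":1},{"ax":0,"ay":0,"az":0,"tx":0,"ty":0,"tz":1,"fingers":1},{"ax":0,"ay":0,"az":0,"tx":0,"ty":0,"tz":1,"fingers":1}]' 60
python3 -m pendant '[{"ax":0,"ay":0,"az":0,"tx":0,"ty":0,"tz":0.7,"fingers":1},{"ax":0,"ay":0,"az":0,"tx":0,"ty":0,"tz":1.4,"fingers":1},{"ax":0,"ay":0,"az":0,"tx":0,"ty":0,"tz":1.4,"fingers":1}]' 60
```

```text
t: 21.35
tcp_pos: [0.5559, -0.3083, 0.0419]
ee_rot: [[-1.0, -0.01, 0.001], [-0.01, 1.0, -0.001], [-0.001, -0.001, -1.0]]
ft_force: [-3.6, 2.8, 16.8]
opening: -0.002
finger_force: 8.5
t: 21.65
tcp_pos: [0.556, -0.3083, 0.0418]
ee_rot: [[-1.0, -0.01, 0.001], [-0.01, 1.0, -0.001], [-0.001, -0.001, -1.0]]
ft_force: [-5.7, 4.1, 26.5]
opening: 0.001
finger_force: 13.5
```

It is on the stop: 26 N with no further sinking, at z = 42 mm. I rise and check.

```bash
python3 -m pendant '[{"ax":0,"ay":0,"az":0,"tx":0,"ty":0,"tz":-5,"fingers":1},{"ax":0,"ay":0,"az":0,"tx":0,"ty":0,"tz":-20,"fingers":1},{"ax":0,"ay":0,"az":0,"tx":-10,"ty":0,"tz":-50,"fingers":1},{"ax":0,"ay":0,"az":0,"tx":-30,"ty":0,"tz":-80,"fingers":1},{"ax":0,"ay":0,"az":0,"tx":-50,"ty":0,"tz":-80,"fingers":1},{"ax":0,"ay":0,"az":0,"tx":-60,"ty":0,"tz":-80,"fingers":1},{"ax":0,"ay":0,"az":0,"tx":-60,"ty":0,"tz":-80,"fingers":1},{"ax":0,"ay":0,"az":0,"tx":-60,"ty":0,"tz":-80,"fingers":1},{"ax":0,"ay":0,"az":0,"tx":-60,"ty":0,"tz":-80,"fingers":1},{"ax":0,"ay":0,"az":0,"tx":-60,"ty":0,"tz":-80,"fingers":1}]' 60
python3 - <<'E'
from m import *
s=sense();print(s["tcp_pos"],s["ft_force"]);b=save("wrist","pics/w10.png");g=cv2.imread("pics/w10.png",0).astype(np.float32)
for z in(.042,.046):
  c=[1.5*w2px("wrist",(.5555+a*.023,-.3083+d*.033,z),s) for a,d in((-1,-1),(-1,1),(1,1),(1,-1))]
  quad(g,s,c,"grad",z)
for n,r in(("top",(205,260,140,205)),("scene",(155,220,300,360))):
  new=save(n,f"pics/{n}9.png")[:,:,::-1];old=cv2.imread(f"pics/{n}.png")
  a,b2,c0,d=r; D=cv2.absdiff(old,new)[a:b2,c0:d].max(2);ys,xs=np.where(D>40);print(n,len(ys),(xs.min()+c0,xs.max()+c0,ys.min()+a,ys.max()+a) if len(ys) else "")
E
```

```text
t: 22.65
tcp_pos: [0.6145, -0.3073, 0.1181]
ee_rot: [[-1.0, -0.01, -0.002], [-0.01, 1.0, 0.001], [0.002, 0.001, -1.0]]
ft_force: [0.2, -0.0, 0.6]
opening: 0.0
finger_force: 0.0
[ 0.6145 -0.3073  0.1181] [ 0.2115 -0.0072  0.6117]
grad [ 555.1344 -308.3826   42.    ] len 65.20897191407339 65.61709274432916 45.80978651194346 45.642490536067406 yaw 90.60306558920973
grad [ 554.8449 -308.3671   46.    ] len 64.23272124609562 64.21652322247387 45.052880052822076 44.81175930888269 yaw 90.5634169828376
top 0 
scene 591 (np.int64(300), np.int64(359), np.int64(155), np.int64(181))
```

```bash
python3 -c "
from workcell import job_done
print(job_done())"
```

```text
the job is handed in; nothing more can be done
None
```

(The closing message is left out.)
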